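# Load the sample tray into the bench dryer and bolt it in

### The job

First draw the bolt at the dryer's mouth fully back to its open stop. Then stand the third tin upright in the empty half of the aluminium tray, push the tray with its three tins along the table into the dryer until it is fully home against the back, and last slide the bolt fully across behind it. Slide the tray, do not lift it, keep the tins standing, and leave everything else on the table where it is.

Things in the scene. Friction and masses are not known exactly. Their poses are not given: they have to be found in the camera images.
- dryer: Low white bench dryer fixed to the table, 220 deep, 261 wide, 110 high, mouth facing the robot. x points into it, y to its left, z = 0 is the table. ORIGIN: where the tray's origin lies when the tray is fully home, at the middle of the housing's front face. The back stop is at x = 65, so a tray that is home stays uncovered over its near 65 mm. Opening under the roof 75 high.
- mouth (a point): Middle of the entry to the dryer's guide channel, on the table, at x = -118 in the dryer's frame. There is no floor: the tray slides on the table. Two steel rails 24 high guide it, inner faces at y = +-90 from x = -84 inwards; between x = -84 and -118 they flare outwards to about 204 apart.
- bolt (a joint): Slide of the steel bolt at the right (-y) side of the dryer's mouth, in m. 0 = fully open (drawn back to -y, clear of the channel), 0.055 = fully across (end stop; the bolt's tip then stands 50 mm into the channel close behind the tray's near wall). It stays where it is left; about 2 N moves it.
- bolt_knob (a point): Centre of the top of the bolt's black upright grip, 58 mm above the table. The grip is 24 (dryer x) by 16 (dryer y) and spans heights 28 to 58; it lies at x = -75 in the dryer's frame, y from -150 (open) to -95 (across), and moves along the dryer's y. Below it are the bolt and its bed, up to 22 high.
- tray: Open aluminium tray lying on the table, 130 (x, into the dryer) by 170 (y) with a flat floor 4 thick and walls 5 thick, 26 high overall; a lower wall (18 high) along x at y = 0 halves it. Origin: centre of the underside; the -y half holds two tins, the +y half (inside 120 by 78) is empty. About 0.3 kg.
- tin_a: Plain metal tin with a lid, standing in the -y half of the tray: diameter 44, lid 46 (upper 14 mm), 50 high. Origin: centre of its underside, z along its axis.
- tin_b: A second tin of the same kind in the -y half of the tray.
- tin_loose: The third tin, same kind (diameter 44, lid 46, height 50, about 0.08 kg), standing upright on the table to the left of the dryer's mouth. Origin: centre of its underside. A taller amber jar stands near it; do not take that.
- jar: Bystander: amber glass jar with steel lid, diameter 58, 100 high, near the third tin. Origin: centre of the underside.
- core: Bystander: cardboard ring, diameter 60, 45 high, beside the dryer's right wall. Origin: centre of the underside.
- mug: Bystander: white mug, diameter 76, 85 high, on the left of the table. Origin: centre of the underside.
- scissors: Bystander: scissors lying flat on the right of the table, 180 long. Origin near the pivot.
- cap0: Bystander: white bottle cap, diameter 30, 14 high, on the left of the table.
- cap1: Bystander: grey bottle cap, diameter 30, 14 high, on the right of the table.
There are look-alikes about, which are no part of the job. What is shaped like the tin_loose but purple is not meant.

How it is judged:
By the outcome, as a careful person would: the job done as asked, in the order asked, and still so for the second after the job is handed in, with the robot touching nothing.
It also fails if it takes over 72 s, if anything falls off the work surface, if the arm or the gripper's body presses on something with over 40 N, if the wrist force passes 120 N, or if a joint passes its speed limit or range.

### The arm

A 6-joint arm with a two-finger parallel gripper is mounted at the origin on the work surface. World frame = base frame: x ahead of the robot, y to its left, z up, the work surface at z = 0. Lengths are in m, angles in degrees, forces in N, time in s.
With the tool pointing down it reaches from about 0.4 to 0.825 m from the base axis. Payload 7 kg.
Tool frame: the origin (TCP) lies midway between the tips of the shut fingers; the grasp point (between the pads) lies 19 mm behind it (ctrl.grip_point_offset is the distance from the TCP to the grasp point, in m); x points along the fingers, y is the direction in which the jaws open and shut, and the axes are right-handed (so a half turn about x gives the same grasp; the last joint's range is limited). The gripper opens to 88 mm and grips with 3 to 60 N. Pads are 19 mm wide; open, the fingers measure 130 mm over their backs; the gripper's body (78 mm by 193 mm) begins 47 mm behind the grasp point.
Start: joints at [84.231, 20.546, 0.682, 0, -70.136, -16.507], TCP at [0.256, 0.625, 0.227] pointing down, gripper open.
Joint ranges: [-176.03, 176.03], [-82.01, 121.73], [-58.28, 71.71], [-173.87, 95.51], [-174.79, -0.11], [-173.66, 173.66]. Speed limits (degrees/s): [136.94, 136.94, 172.46, 180, 180, 180].

### API

Orientations are given as [roll, pitch, yaw] about the fixed x, y, z axes, in that order (R = Rz(yaw) Ry(pitch) Rx(roll)).
In Python, from plant import ctrl gives the robot as it stands.
- The arm moves only by the tool drive_tool, never from a script. Its argument "plan" is a list of rows, each a list of 3 entries, a list of its own where there are three numbers: the shift along the tool's x, y, z in m, then the turn, a rotation vector about the tool's x, y, z in degrees, then the opening, from 0 (shut) to 1 (fully open). In form: [[[dx, dy, dz], [wx, wy, wz], grip], ...]. A call has 1 to 20 rows; each row is the pose to reach, as a shift and turn from the pose measured when the call began, along the tool's axes at that moment; what a row does not reach only later rows make up. A row lasts 1/12 s, in which the tool goes at most 41.7 mm and 7.16 degrees, less where a joint would pass 70% of its speed; a pose out of reach is approached as far as the arm can. A call with a gripper value outside its range is refused whole. The fingers move at their own pace and stop on an object; the grip force is fixed at half the most. Time passes only in rows, so rows that repeat a pose let the fingers close. It gives the time, the measured TCP pose, the force and the opening at its end, in the units of the state.
- ctrl.get_obs(): the state, without advancing time (a new reading comes with each control period).
- ctrl.snapshot(name): name is "side" or "top"; returns the picture (480x640x3 uint8, blue, green, red); there is no depth.
- ctrl.get_calibration(name): a dict with "fx", "fy", "cx", "cy" (pixels), "dist_coeffs" ([k1, k2, p1, p2, k3] as OpenCV has them; the pictures are not rectified), "R" (3x3) and "t" (3): a world point X has camera coordinates R X + t. Camera axes: x right, y down, z forward; pixel columns grow to the right and rows downward; lengths in m; the calibration is good to about 2 mm. A picture is of the moment at which its call begins. get_calibration takes no time and is no camera call.
- ctrl.close_job(): hands the job in, once; it reports no verdict.
Trained networks look in the newest picture that a camera, given by its name, has taken for a name from the list of things; names that differ only in an ending like _2 or _b are one class to them, and where a whole thing is asked for, a point or a joint stands for the part that bears it (a point fixed in the world has none). Each returns a list of dicts, best first, with "confidence" (0 to 1); they miss things now and then, are a little off and sometimes report something else, mostly with a low value. They report only what shows in the picture. A call takes as long as a camera call. They do not tell look-alikes from the thing itself.
- ctrl.cut_out(camera, name): "pixels" (480x640 bool, what is visible of it) and "pixel" ([column, row] in pixels, amid what is visible of it).
- ctrl.landmark_of(camera, name): "pixel" ([column, row] in pixels: a listed point, or the origin of a listed thing).
The state is a dict: "clock": time; "joint_pos": joint angles; "qvel": joint speeds; "tau": joint torques, N m; "tool_pos": TCP position; "orientation": TCP orientation; "force": force on the tool from outside, world axes, zero at the start; "moment": the same for the moment, N m; "opening": finger opening in m.
Only numpy, scipy, OpenCV 4.12 (cv2) and the standard library are available. Lean on these libraries where they do the work, as an engineer would, in place of code of your own. Each camera call takes 0.05 s, during which the arm holds its last target. There are 200 camera calls.

## Working session

There is one attempt and no reset: what is moved stays moved. The work goes in short steps, Python scripts to look and compute and a tool call to move; the robot and the scene stay as the last step left them, time stands still between calls to the robot, and variables do not carry over. Pictures are saved under pics/ and viewed, about 8 in all and at most 12, crops included, and the job is handed in when it is done.

Besides the shell and the picture viewer there is one more tool, called after ">>>" by a JSON object that holds its "op" and its "data". drive_tool: Moves the arm, as the interface text tells. Its arguments: {"type":"object","properties":{"plan":{"type":"array","items":{"type":"array"}}},"required":["plan"]}

```bash
mkdir -p pics; ls
cat > h.py <<'E'
import numpy as np, cv2
from plant import ctrl
def cal(n):
    c=ctrl.get_calibration(n); K=np.array([[c['fx'],0,c['cx']],[0,c['fy'],c['cy']],[0,0,1]])
    return K,np.array(c['dist_coeffs'],float),np.array(c['R']),np.array(c['t'],float)
def ray(n,px):
    K,d,R,t=cal(n); u=cv2.undistortPoints(np.array([[px]],float),K,d)[0,0]
    return -R.T@t, R.T@np.array([u[0],u[1],1])
def at_z(n,px,z):
    o,v=ray(n,px); return o+v*(z-o[2])/v[2]
def proj(n,X):
    K,d,R,t=cal(n); return cv2.projectPoints(np.array(X,float).reshape(-1,3),cv2.Rodrigues(R)[0],t,K,d)[0].reshape(-1,2)
def snap(n,f):
    im=np.array(ctrl.snapshot(n)); cv2.imwrite('pics/'+f,im); return im
E
python3 - <<'E'
from h import *
np.set_printoptions(precision=4,suppress=True)
for n in('top','side'):
    snap(n,n+'0.png'); o,_=ray(n,(320,240)); print(n,'cam',o)
    for k in('dryer','mouth','bolt_knob','tray','tin_a','tin_loose','jar','core','mug'):
        for r in ctrl.landmark_of(n,k)[:4]:
            z=.058 if k=='bolt_knob' else 0
            print(k,round(r['confidence'],2),np.round(r['pixel'],1),at_z(n,r['pixel'],z)[:2])
o=ctrl.get_obs(); print(o)
E
```

```text
pics
top cam [ 0.4471 -0.0036  1.1014]
dryer 0.57 [307.4 199.9] [0.7014 0.0273]
mouth 0.44 [304.8 201.2] [0.698  0.0336]
bolt_knob 0.72 [350.3 227.1] [ 0.6261 -0.0743]
tray 0.74 [123.5 306.2] [0.4301 0.4682]
tray 0.63 [482.2 242. ] [ 0.6063 -0.4018]
tray 0.59 [307.8 283.9] [0.4967 0.0213]
tin_a 0.89 [326.2 274.1] [ 0.5211 -0.022 ]
tin_a 0.61 [324.4 293.6] [ 0.4746 -0.0186]
tin_loose 0.85 [213.2 170.7] [0.7718 0.2643]
tin_loose 0.67 [218.4 204.3] [0.6863 0.2461]
core 0.68 [384.7 213.1] [ 0.6725 -0.1619]
core 0.37 [125.  306.5] [0.4295 0.4643]
mug 0.71 [123.4 309.2] [0.4228 0.4679]
side cam [0.455  0.7865 0.6855]
dryer 0.57 [280.4 255.8] [0.7073 0.034 ]
dryer 0.38 [395.8 168.3] [ 0.4772 -0.4313]
mouth 0.17 [351.4 164.7] [ 0.6127 -0.4227]
bolt_knob 0.67 [326.5 216.4] [ 0.6186 -0.0628]
tray 0.84 [373.4 266.9] [0.4916 0.0261]
tin_a 0.94 [360.1 250. ] [ 0.5295 -0.0262]
tin_loose 0.65 [216.6 327.5] [0.7703 0.2665]
tin_loose 0.64 [260.4 328. ] [0.6862 0.2492]
jar 0.9 [312.7 333.6] [0.5835 0.2411]
jar 0.19 [359.1 250.7] [ 0.5314 -0.0231]
core 0.7 [314.5 211.2] [ 0.6692 -0.1573]
mug 0.76 [377.1 461.8] [0.4328 0.4634]
{'clock': 1.0, 'joint_pos': array([ 84.2319,  20.546 ,   0.683 ,   0.0011, -70.1348, -16.506 ]), 'qvel': array([ 0.0346, -0.0614, -0.0149, -0.0036, -0.0205, -0.0108]), 'tau': array([ -0.0002, -58.2402,  29.3304,   7.0027,   0.0125,  -0.    ]), 'tool_pos': array([0.2559, 0.6246, 0.2266]), 'orientation': array([-97.7984,  89.9976,  59.9279]), 'force': array([0.0591, 0.3899, 0.7013]), 'moment': array([-0.0464, -0.0168,  0.0521]), 'opening': 0.0875465057438984}
```

View pics/top0.png

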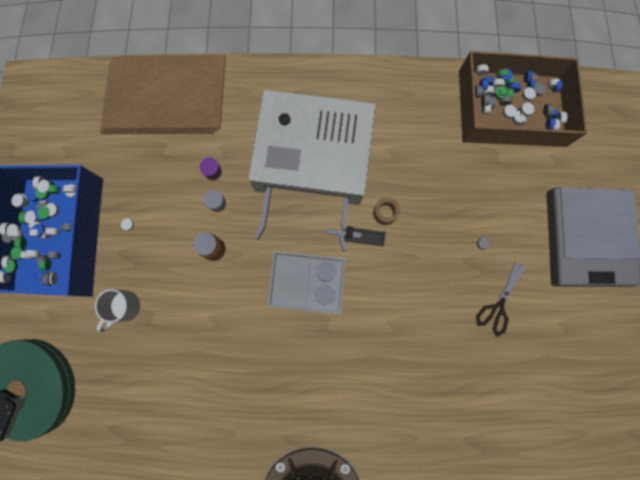

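Run:
```python
import cv2
im=cv2.imread('pics/side0.png')
cv2.imwrite('pics/s0.png',cv2.resize(im[160:400,150:470],(800,600),interpolation=cv2.INTER_CUBIC))
```

```text
(no output)
```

View pics/s0.png

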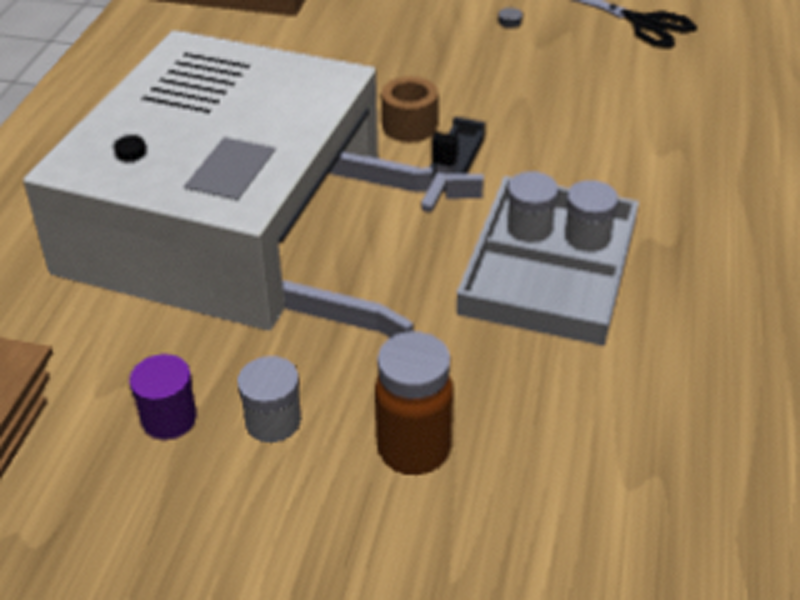

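The top view shows the dryer at about (315,145), the tray at (307,283) with tins at (326,270) and (325,294), the knob near (350,230) and the jar at (206,245).

There are two candidates for the loose tin: purple at top (210,168), side (216,327), and grey at top (214,201), side (260,328). The enlarged crop confirms that the grey one at crop (269,400), between the purple one and the jar, is the tin meant. Next I'll fit the poses to the masks.

```bash
cat > fit.py <<'E'
from h import *
from scipy.optimize import minimize
def box(x0,x1,y0,y1,z0,z1): return np.array([[x,y,z] for x in(x0,x1) for y in(y0,y1) for z in(z0,z1)])
a=np.linspace(0,2*np.pi,40)
def cyl(r,z0,z1): return np.array([[r*np.cos(t),r*np.sin(t),z] for z in(z0,z1) for t in a])
def place(P,q):
    c,s=np.cos(q[2]),np.sin(q[2]); return P@np.array([[c,s,0],[-s,c,0],[0,0,1]])+[q[0],q[1],0]
def sil(n,P):
    h=cv2.convexHull((proj(n,P)*16*4).astype(np.int32)); m=np.zeros((480*4,640*4),np.uint8)
    cv2.fillConvexPoly(m,h,255,shift=4); return cv2.resize(m,(640,480),interpolation=cv2.INTER_AREA)/255.
def fit(masks,P,q0,yaw=True):
    def f(v):
        q=np.array([v[0],v[1],v[2] if yaw else 0]); 
        return sum(np.abs(sil(n,place(P,q))-m).sum()/m.sum() for n,m in masks.items())
    k=3 if yaw else 2; s=np.vstack([np.zeros(k),np.diag([.015,.015,.08][:k])])
    v=np.array(q0[:k],float)
    for i in range(2): r=minimize(f,v,method='Nelder-Mead',options=dict(initial_simplex=v+s/(1+2*i),xatol=1e-4,fatol=1e-4)); v=r.x
    return v,r.fun
def mask(n,k,px):
    rs=ctrl.cut_out(n,k)
    rs=sorted(rs,key=lambda r:np.hypot(*(np.array(r['pixel'])-px)))
    return (rs[0]['pixels'].astype(float),rs[0]['pixel'],rs[0]['confidence']) if rs else (None,None,0)
E
python3 - <<'E'
from fit import *
np.set_printoptions(precision=4,suppress=True)
ims={n:snap(n,n+'1.png') for n in('top','side')}
def go(k,P,q0,yaw=True,op=0,extra=[]):
    M={}
    for n in ims:
        px=proj(n,[[q0[0],q0[1],P[:,2].mean()]])[0] if k!='dryer' else proj(n,place(np.array([[.11,0,.055]]),q0))[0]
        m,p,c=mask(n,k,px)
        if m is None: print('none',n,k); continue
        for e,q in extra:
            for r in ctrl.cut_out(n,e): 
                if r['confidence']>.5 and np.hypot(*(np.array(r['pixel'])-px))<60: m=np.maximum(m,r['pixels'])
        if op: m=cv2.morphologyEx(m,cv2.MORPH_OPEN,np.ones((op,op)))
        M[n]=m
        print(k,n,'pix',p,round(c,2),'area',m.sum())
    for s in [[n] for n in M]+[list(M)]:
        v,f=fit({n:M[n] for n in s},P,q0,yaw); print('   ',s,v,np.degrees(v[2]) if yaw else '',round(f,3))
    return v
D=go('dryer',box(0,.22,-.1305,.1305,0,.11),[.70,.03,-.1],op=13)
T=go('tray',box(-.065,.065,-.085,.085,0,.026),[.495,.022,-.1],extra=[('tin_a',0)])
L=go('tin_loose',cyl(.0225,0,.05),[.686,.248],False)
J=go('jar',cyl(.029,0,.1),[.5835,.241],False)
for n in ims:
    im=ims[n].copy()
    for q,P in((D,box(0,.22,-.1305,.1305,0,.11)),(T,box(-.065,.065,-.085,.085,0,.026))):
        p=proj(n,place(P,q))
        for i in range(8):
            for j in range(i):
                if (abs(P[i]-P[j])>1e-6).sum()==1: cv2.line(im,*[tuple(int(z*16) for z in p[w]) for w in(i,j)],(0,0,255),1,cv2.LINE_AA,4)
    for pt,z in(((-.075,-.15),.058),((-.075,-.095),.058),((-.084,.09),.024),((-.084,-.09),.024),((-.118,.102),.024),((-.118,-.102),.024)):
        p=proj(n,place(np.array([[*pt,z]]),D))[0]; cv2.circle(im,tuple(int(v*16) for v in p),24,(0,255,0),-1,cv2.LINE_AA,4)
    c=im[80:320,190:430] if n=='top' else im[160:400,150:470]
    cv2.imwrite(f'pics/ov_{n}.png',cv2.resize(c,None,fx=2.5,fy=2.5,interpolation=cv2.INTER_CUBIC))
for n in ims:
    for r in ctrl.landmark_of(n,'bolt_knob')[:2]: 
        X=at_z(n,r['pixel'],.058); d=X[:2]-D[:2]; c,s=np.cos(D[2]),np.sin(D[2]); print('knob',n,r['confidence'],X,'in dryer',c*d[0]+s*d[1],-s*d[0]+c*d[1])
    for r in ctrl.landmark_of(n,'tin_a')[:3]: print('tin',r['pixel'],at_z(n,r['pixel'],.004))
a,b=cv2.imread('pics/ov_top.png'),cv2.imread('pics/ov_side.png')
E
```

```text
dryer top pix [316.4, 150.9] 0.93 area 11886.0
dryer side pix [237.7, 229.5] 0.63 area 11493.0
    ['top'] [ 0.7048  0.0273 -0.1065] -6.0991908197622235 0.115
    ['side'] [ 0.704   0.029  -0.1157] -6.629083259215216 0.124
    ['top', 'side'] [ 0.7049  0.0283 -0.1125] -6.446751975556896 0.239
tray top pix [303.7, 283.0] 0.88 area 4001.0
tray side pix [373.1, 273.6] 0.63 area 3573.0
    ['top'] [ 0.4993  0.0226 -0.0811] -4.644696316867077 0.034
    ['side'] [ 0.4982  0.0236 -0.0822] -4.708512372951918 0.056
    ['top', 'side'] [ 0.4988  0.0229 -0.0819] -4.6950729808567555 0.093
tin_loose top pix [215.9, 200.8] 0.89 area 334.0
tin_loose side pix [257.3, 321.8] 0.72 area 731.0
    ['top'] [0.6886 0.2477]  0.173
    ['side'] [0.6886 0.2492]  0.048
    ['top', 'side'] [0.6886 0.2489]  0.225
jar top pix [208.6, 247.8] 0.75 area 668.0
jar side pix [312.5, 319.2] 0.75 area 1593.0
    ['top'] [0.5731 0.2482]  0.165
    ['side'] [0.5753 0.25  ]  0.104
    ['top', 'side'] [0.5748 0.2503]  0.276
knob top 0.7 [ 0.467  -0.0121  0.058 ] in dryer -0.23185859042807622 -0.06688800198269854
knob top 0.48 [ 0.6198 -0.0742  0.058 ] in dryer -0.07303862782604091 -0.11139082509254308
tin [322.3, 292.6] [ 0.4768 -0.0136  0.004 ]
tin [325.5, 270.0] [ 0.5305 -0.0201  0.004 ]
knob side 0.79 [ 0.6163 -0.0642  0.058 ] in dryer -0.07769969373485008 -0.10183970058341557
tin [387.8, 252.0] [ 0.4645 -0.0281  0.004 ]
tin [360.7, 250.8] [ 0.5273 -0.0189  0.004 ]
```

View pics/ov_top.png

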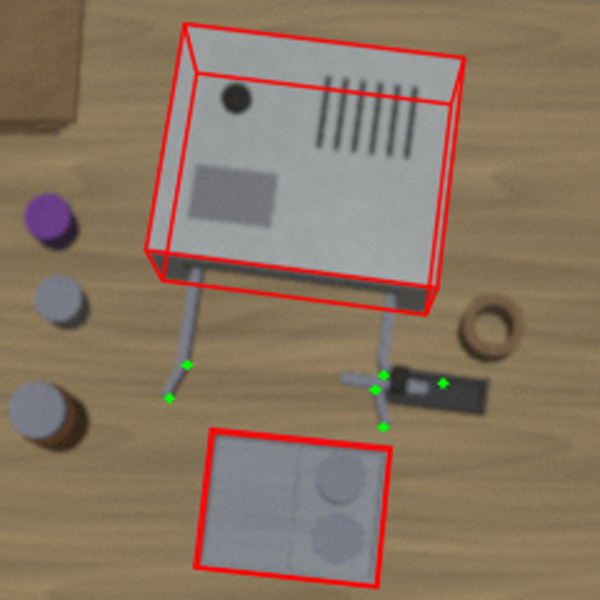

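View pics/ov_side.png

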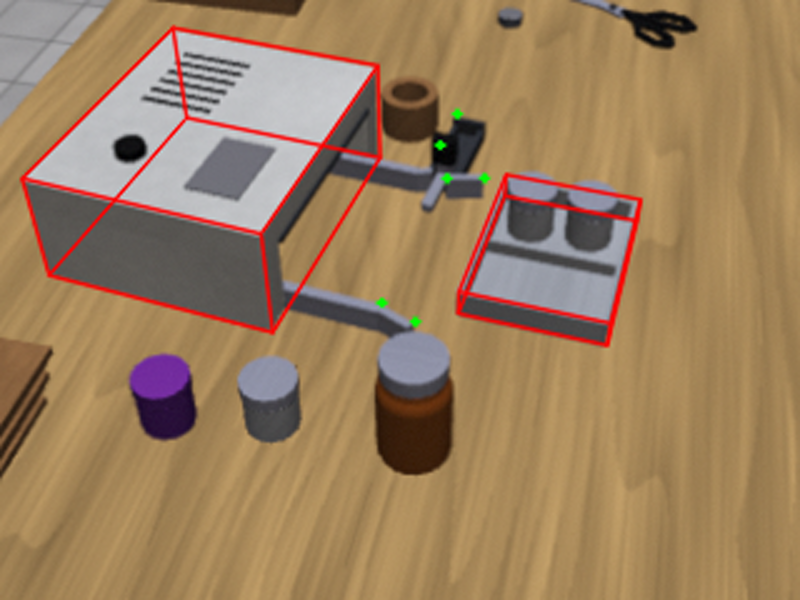

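The overlays match the dryer, rails and tray in both views. The bolt sits partly across: the knob is at about y=-108 mm in the dryer frame. The tray is about 28 mm to the right of the channel, so it will also need a sideways slide later. Next is a helper that works out the moves.

```bash
cat > go.py <<'E'
# usage: go.py frame x y z ang  -- frame w(orld)/d(ryer); ang = direction of tool y in that frame, deg
import sys
from h import *
from scipy.spatial.transform import Rotation as Ro
D=np.array([.7048,.0280]); YAW=-6.3
def dry(p): a=np.radians(YAW); v=np.array(p[:2])-D; return np.array([np.cos(a)*v[0]+np.sin(a)*v[1],-np.sin(a)*v[0]+np.cos(a)*v[1]])
def wor(p): a=np.radians(YAW); return D+[np.cos(a)*p[0]-np.sin(a)*p[1],np.sin(a)*p[0]+np.cos(a)*p[1]]
def show(o):
    r,p,y=o['orientation']; R=(Ro.from_euler('z',y,degrees=True)*Ro.from_euler('y',p,degrees=True)*Ro.from_euler('x',r,degrees=True)).as_matrix()
    print('t',round(o['clock'],2),'tcp',np.round(o['tool_pos'],4),'dry',np.round(dry(o['tool_pos']),4),'tooly deg',np.round(np.degrees(np.arctan2(R[1,1],R[0,1])),2),'xdir',np.round(R[:,0],3),'F',np.round(o['force'],1),'op',round(o['opening'],4),'j',np.round(o['joint_pos'],0))
    return R
if __name__=='__main__':
    o=ctrl.get_obs(); R=show(o)
    for a in ' '.join(sys.argv[1:]).split(','):
        f,x,y,z,g=a.split(); p=[float(x),float(y)]; g=float(g)
        if f=='d': p=wor(p); g+=YAW
        g=np.radians(g); Y=np.array([np.cos(g),np.sin(g),0]); 
        if Y@R[:,1]<0: Y=-Y
        X=np.array([0,0,-1.]); T=np.c_[X,Y,np.cross(X,Y)]
        print(a,'-> shift',np.round(R.T@(np.array([*p,float(z)])-o['tool_pos']),4),'turn',np.round(Ro.from_matrix(R.T@T).as_rotvec(degrees=True),2))
E
python3 go.py d -.075 -.067 .2 90, d -.075 -.067 .036 90
```

```text
t 1.8 tcp [0.2559 0.6246 0.2266] dry [-0.5117  0.5437] tooly deg -112.28 xdir [-0.  0. -1.] F [ 0.  -0.  -0.1] op 0.0878 j [ 84.  21.   1.  -0. -70. -17.]
d -.075 -.067 .2 90 -> shift [ 0.0266  0.4669 -0.5879] turn [-15.98   0.     0.  ]
 d -.075 -.067 .036 90 -> shift [ 0.1906  0.4669 -0.5879] turn [-15.98   0.     0.  ]
```

>>> {"op": "drive_tool", "data": {"plan": [[[0.027,0.467,-0.588],[-16,0,0],0],[[0.027,0.467,-0.588],[-16,0,0],0],[[0.027,0.467,-0.588],[-16,0,0],0],[[0.027,0.467,-0.588],[-16,0,0],0],[[0.027,0.467,-0.588],[-16,0,0],0],[[0.027,0.467,-0.588],[-16,0,0],0],[[0.027,0.467,-0.588],[-16,0,0],0],[[0.027,0.467,-0.588],[-16,0,0],0],[[0.027,0.467,-0.588],[-16,0,0],0],[[0.027,0.467,-0.588],[-16,0,0],0],[[0.027,0.467,-0.588],[-16,0,0],0],[[0.027,0.467,-0.588],[-16,0,0],0],[[0.027,0.467,-0.588],[-16,0,0],0],[[0.027,0.467,-0.588],[-16,0,0],0],[[0.027,0.467,-0.588],[-16,0,0],0],[[0.027,0.467,-0.588],[-16,0,0],0],[[0.027,0.467,-0.588],[-16,0,0],0],[[0.027,0.467,-0.588],[-16,0,0],0],[[0.027,0.467,-0.588],[-16,0,0],0],[[0.027,0.467,-0.588],[-16,0,0],0]]}}

```text
clock: 3.47
tool_pos: [0.6234, -0.0329, 0.1987]
orientation: [24.2, 89.9, -162.3]
force: [-0.3, 0.0, -0.2]
opening: 0.0007
```

```bash
python3 go.py d -.075 -.067 .036 90, d -.075 -.067 .2 90
```

```text
t 3.47 tcp [ 0.6234 -0.0329  0.1987] dry [-0.0742 -0.0694] tooly deg -96.51 xdir [-0.001 -0.    -1.   ] F [-0.3  0.  -0.2] op 0.0007 j [ 15.  17.  -8.   0. -65.  69.]
d -.075 -.067 .036 90 -> shift [ 0.1627 -0.0025  0.0006] turn [-0.21  0.07 -0.03]
 d -.075 -.067 .2 90 -> shift [-0.0013 -0.0024  0.0008] turn [-0.21  0.07 -0.03]
```

>>> {"op": "drive_tool", "data": {"plan": [[[0.04,-0.003,0.001],[0,0,0],0],[[0.08,-0.003,0.001],[0,0,0],0],[[0.12,-0.003,0.001],[0,0,0],0],[[0.145,-0.003,0.001],[0,0,0],0],[[0.163,-0.003,0.001],[0,0,0],0],[[0.163,-0.003,0.001],[0,0,0],0],[[0.163,0.01,0.001],[0,0,0],0],[[0.163,0.02,0.001],[0,0,0],0],[[0.163,0.03,0.001],[0,0,0],0],[[0.163,0.04,0.001],[0,0,0],0],[[0.163,0.045,0.001],[0,0,0],0],[[0.163,0.045,0.001],[0,0,0],0]]}}

```text
clock: 4.47
tool_pos: [0.6174, -0.079, 0.0368]
orientation: [151.8, 90.0, -34.8]
force: [0.4, -0.1, -0.1]
opening: 0.0002
```

```bash
python3 go.py d -.075 -.121 .036 90
```

```text
t 4.47 tcp [ 0.6174 -0.079   0.0368] dry [-0.0751 -0.1159] tooly deg -96.59 xdir [ 0. -0. -1.] F [ 0.4 -0.1 -0.1] op 0.0002 j [ 11.  26. -19.   0. -45.  73.]
d -.075 -.121 .036 90 -> shift [ 0.0008  0.0051 -0.0001] turn [-0.29 -0.03 -0.02]
```

>>> {"op": "drive_tool", "data": {"plan": [[[0,0.004,0],[0,0,0],0],[[0,0.008,0],[0,0,0],0],[[0,0.008,0],[0,0,0],0]]}}

```text
clock: 4.72
tool_pos: [0.6166, -0.0875, 0.0371]
orientation: [163.9, 89.9, -22.7]
force: [-0.1, 1.3, 0.7]
opening: 0.0008
```

Run:
```python
from go import *
show(ctrl.get_obs())
im=snap('side','b1.png'); cv2.imwrite('pics/b1c.png',cv2.resize(im[170:280,260:400],None,fx=4,fy=4,interpolation=cv2.INTER_CUBIC))
snap('top','b1t.png')
for n in('top','side'):
    for r in ctrl.landmark_of(n,'bolt_knob')[:3]: print(n,r['confidence'],r['pixel'],dry(at_z(n,r['pixel'],.058)))
```

```text
t 4.72 tcp [ 0.6166 -0.0875  0.0371] dry [-0.075  -0.1245] tooly deg -96.61 xdir [ 0.001 -0.    -1.   ] F [-0.1  1.3  0.7] op 0.0008 j [ 10.  26. -19.   0. -45.  73.]
side 0.56 [335.5, 208.7] [-0.08666723 -0.13706945]
```

View pics/b1c.png

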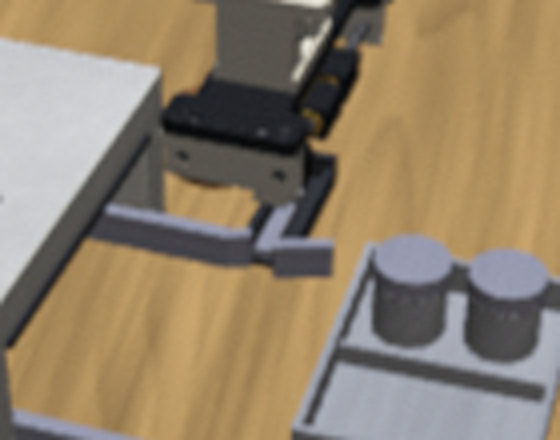

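The finger hides the knob, but the bolt is moving: its tip is now outside the rail. I'll keep pushing until the force rises at the stop.

>>> {"op": "drive_tool", "data": {"plan": [[[0,0.003,0],[0,0,0],0],[[0,0.005,0],[0,0,0],0],[[0,0.005,0],[0,0,0],0]]}}

```text
clock: 5.17
tool_pos: [0.6165, -0.0883, 0.0367]
orientation: [-111.9, 89.8, 61.5]
force: [-2.7, 20.8, 2.3]
opening: 0.0003
```

Force rises to 21 N with no further motion, so the bolt is at its open stop. I'll back off, rise and go towards the tin.

>>> {"op": "drive_tool", "data": {"plan": [[[0,-0.015,0],[0,0,0],0],[[0,-0.02,0],[0,0,0],0],[[-0.04,-0.02,0],[0,0,0],0.3],[[-0.08,-0.02,0],[0,0,0],0.8],[[-0.12,-0.02,0],[0,0,0],1],[[-0.14,-0.02,0],[0,0,0],1],[[-0.14,-0.02,0],[0,0,0],1]]}}

```text
clock: 5.75
tool_pos: [0.6214, -0.0691, 0.1831]
orientation: [-156.2, 89.3, 17.3]
force: [1.0, -0.2, -0.3]
opening: 0.0282
```

```bash
python3 - <<'E'
from go import *
show(ctrl.get_obs())
snap('side','b2.png')
for r in ctrl.landmark_of('side','bolt_knob')[:3]: print(r['confidence'],r['pixel'],dry(at_z('side',r['pixel'],.058)))
E
python3 go.py w .6886 .249 .15 70, w .6886 .249 .02 70
```

```text
t 5.75 tcp [ 0.6214 -0.0691  0.1831] dry [-0.0722 -0.1057] tooly deg -96.51 xdir [ 0.011  0.003 -1.   ] F [ 1.  -0.2 -0.3] op 0.0282 j [ 11.  17. -10.  -0. -62.  72.]
0.74 [333.3, 208.6] [-0.08148113 -0.13574842]
t 5.85 tcp [ 0.6187 -0.0689  0.1778] dry [-0.0749 -0.1058] tooly deg -96.57 xdir [ 0.004  0.004 -1.   ] F [-1.1  0.4 -1.1] op 0.0363 j [ 11.  18. -10.  -0. -62.  72.]
w .6886 .249 .15 70 -> shift [ 0.0293 -0.3237 -0.0329] turn [13.43 -0.16  0.27]
 w .6886 .249 .02 70 -> shift [ 0.1593 -0.3232 -0.0325] turn [13.43 -0.16  0.27]
```

Run:
```python
from go import *
im=cv2.imread('pics/b2.png')
for yy,c in((-.150,(0,255,0)),(-.136,(0,0,255))):
    for dx in(-.012,.012):
        for dy in(-.008,.008):
            p=proj('side',[*wor([-.075+dx,yy+dy]),.058])[0]; cv2.circle(im,tuple(int(v*16) for v in p),8,c,-1,cv2.LINE_AA,4)
cv2.imwrite('pics/b2c.png',cv2.resize(im[170:260,280:390],None,fx=6,fy=6,interpolation=cv2.INTER_CUBIC))
```

```text
(no output)
```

View pics/b2c.png

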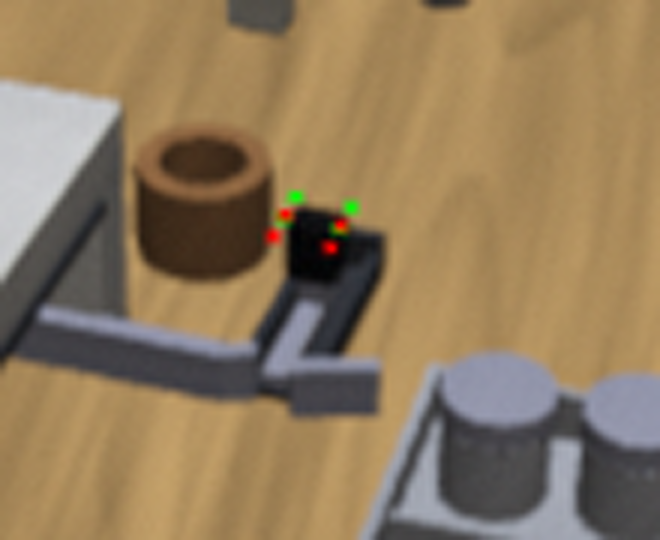

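The knob now stands at about (318,215) in the crop, near the far end of its bed. The bolt's tip is outside the channel. Now I'll go above the tin.

>>> {"op": "drive_tool", "data": {"plan": [[[0.0,-0.324,-0.033],[13.4,0,0],1],[[0.0,-0.324,-0.033],[13.4,0,0],1],[[0.0,-0.324,-0.033],[13.4,0,0],1],[[0.0,-0.324,-0.033],[13.4,0,0],1],[[0.0,-0.324,-0.033],[13.4,0,0],1],[[0.0,-0.324,-0.033],[13.4,0,0],1],[[0.0,-0.324,-0.033],[13.4,0,0],1],[[0.0,-0.324,-0.033],[13.4,0,0],1],[[0.02,-0.324,-0.033],[13.4,0,0],1],[[0.029,-0.324,-0.033],[13.4,0,0],1],[[0.029,-0.324,-0.033],[13.4,0,0],1]]}}

```text
clock: 6.77
tool_pos: [0.6862, 0.2483, 0.1451]
orientation: [19.9, 89.8, 179.9]
force: [-0.4, -0.3, -0.8]
opening: 0.0878
```

```bash
python3 - <<'E'
from fit import *
from go import dry
ims={n:snap(n,n+'2.png') for n in('top','side')}
for n in ims:
    for r in ctrl.landmark_of(n,'bolt_knob')[:2]: print(n,r['confidence'],r['pixel'],dry(at_z(n,r['pixel'],.058)))
def box2(): return box(-.012,.012,-.008,.008,.028,.058)
E
python3 go.py w .6886 .249 .09 70, w .6886 .249 .02 70
```

```text
top 0.75 [365.5, 230.9] [-0.07119741 -0.14600859]
side 0.66 [330.0, 208.2] [-0.07338126 -0.13477816]
t 6.97 tcp [0.6891 0.2481 0.1511] dry [-0.0397  0.2171] tooly deg -110.04 xdir [ 0.005  0.004 -1.   ] F [-0.2 -0.1  0.4] op 0.0875 j [ 35.  28.   3.  -0. -64.  35.]
w .6886 .249 .09 70 -> shift [ 0.0611 -0.0003  0.001 ] turn [-0.04 -0.17  0.3 ]
 w .6886 .249 .02 70 -> shift [0.1311 0.     0.0012] turn [-0.04 -0.17  0.3 ]
```

>>> {"op": "drive_tool", "data": {"plan": [[[0.04,0,0.001],[0,-0.17,0.3],1],[[0.08,0,0.001],[0,-0.17,0.3],1],[[0.11,0,0.001],[0,-0.17,0.3],1],[[0.131,0,0.001],[0,-0.17,0.3],1],[[0.131,0,0.001],[0,-0.17,0.3],1],[[0.131,0,0.001],[0,0,0],0.2],[[0.131,0,0.001],[0,0,0],0.2],[[0.131,0,0.001],[0,0,0],0.2],[[0.131,0,0.001],[0,0,0],0.2],[[0.131,0,0.001],[0,0,0],0.2],[[0.131,0,0.001],[0,0,0],0.2],[[0.131,0,0.001],[0,0,0],0.2]]}}

```text
clock: 7.97
tool_pos: [0.689, 0.2491, 0.0207]
orientation: [-120.4, 89.6, 39.5]
force: [-0.3, 0.4, -0.6]
opening: 0.0466
```

```bash
python3 go.py w .5022 .0638 .14 85, w .5022 .0638 .14 -4.7
```

```text
t 7.97 tcp [0.689  0.2491 0.0207] dry [-0.04   0.218] tooly deg -110.03 xdir [ 0.005  0.004 -1.   ] F [-0.3  0.4 -0.6] op 0.0466 j [ 35.  35.  -4.  -0. -50.  35.]
w .5022 .0638 .14 85 -> shift [-0.121   0.2374  0.1116] turn [-15.03  -0.24   0.31]
 w .5022 .0638 .14 -4.7 -> shift [-0.121   0.2374  0.1116] turn [7.467e+01 5.000e-02 4.100e-01]
```

Gripped at an opening of 46.6 mm, which is the lid's diameter. I'll lift, then carry the tin over the empty half of the tray, turning the jaws along the tray's x.

>>> {"op": "drive_tool", "data": {"plan": [[[-0.03,0,0],[0,0,0],0.2],[[-0.07,0,0],[0,0,0],0.2],[[-0.11,0,0],[0,0,0],0.2],[[-0.121,0,0],[0,0,0],0.2],[[-0.121,0.03,0.014],[7,0,0],0.2],[[-0.121,0.06,0.028],[14,0,0],0.2],[[-0.121,0.09,0.042],[21,0,0],0.2],[[-0.121,0.12,0.056],[28,0,0],0.2],[[-0.121,0.15,0.07],[35,0,0],0.2],[[-0.121,0.18,0.084],[42,0,0],0.2],[[-0.121,0.21,0.098],[49,0,0],0.2],[[-0.121,0.237,0.112],[56,0,0],0.2],[[-0.121,0.237,0.112],[63,0,0],0.2],[[-0.121,0.237,0.112],[70,0,0],0.2],[[-0.121,0.237,0.112],[74.7,0,0.3],0.2],[[-0.121,0.237,0.112],[74.7,0,0.3],0.2],[[-0.121,0.237,0.112],[74.7,0,0.3],0.2],[[-0.121,0.237,0.112],[74.7,0,0.3],0.2]]}}

```text
clock: 9.47
tool_pos: [0.502, 0.0644, 0.14]
orientation: [-29.3, 89.9, 56.1]
force: [0.1, 0.8, -0.2]
opening: 0.0453
```

```bash
python3 go.py w .5022 .0638 .06 -4.7, w .5022 .0638 .0252 -4.7
```

```text
t 9.47 tcp [0.502  0.0644 0.14  ] dry [-0.2056  0.0139] tooly deg 175.44 xdir [ 0.001  0.002 -1.   ] F [ 0.1  0.8 -0.2] op 0.0453 j [ 30.   9. -27.  -0. -54. -34.]
w .5022 .0638 .06 -4.7 -> shift [ 0.08   -0.0002 -0.0007] turn [0.14 0.11 0.06]
 w .5022 .0638 .0252 -4.7 -> shift [ 0.1148 -0.0002 -0.0008] turn [0.14 0.11 0.06]
```

>>> {"op": "drive_tool", "data": {"plan": [[[0.035,0,-0.001],[0,0,0],0.2],[[0.07,0,-0.001],[0,0,0],0.2],[[0.095,0,-0.001],[0,0,0],0.2],[[0.105,0,-0.001],[0,0,0],0.2],[[0.111,0,-0.001],[0,0,0],0.2],[[0.115,0,-0.001],[0,0,0],0.2],[[0.115,0,-0.001],[0,0,0],0.2],[[0.115,0,-0.001],[0,0,0],0.2]]}}

```text
clock: 10.13
tool_pos: [0.503, 0.0641, 0.0261]
orientation: [-45.1, 89.8, 40.4]
force: [-1.2, -0.1, -1.6]
opening: 0.0454
```

>>> {"op": "drive_tool", "data": {"plan": [[[0.001,0,0],[0,0,0],0.2],[[0.001,0,0],[0,0,0],0.65],[[0.001,0,0],[0,0,0],0.65],[[0.001,0,0],[0,0,0],0.65],[[0.001,0,0],[0,0,0],0.65],[[-0.02,0,0],[0,0,0],0.65],[[-0.05,0,0],[0,0,0],0.65],[[-0.09,0,0],[0,0,0],1],[[-0.13,0,0],[0,0,0],1],[[-0.17,0,0],[0,0,0],1],[[-0.17,0.15,0],[0,0,0],1],[[-0.17,0.15,0],[0,0,0],1],[[-0.17,0.15,0],[0,0,0],1],[[-0.17,0.15,0],[0,0,0],1]]}}

```text
clock: 11.3
tool_pos: [0.3497, 0.0743, 0.1952]
orientation: [-31.1, 89.8, 54.3]
force: [-1.6, 0.9, -0.0]
opening: 0.0874
```

```bash
cat > tr.py <<'E'
from fit import *
from go import *
def tray(q0,ext=60):
    M={}
    for n in('top','side'):
        snap(n,f'{n}_{int(ctrl.get_obs()["clock"]*100)}.png')
        px=proj(n,[[q0[0],q0[1],.013]])[0]; m,p,c=mask(n,'tray',px)
        if m is None or np.hypot(*(np.array(p)-px))>30: print('no tray',n); continue
        for r in ctrl.cut_out(n,'tin_a'):
            if np.hypot(*(np.array(r['pixel'])-px))<ext: m=np.maximum(m,r['pixels']); print('  tin',n,round(r['confidence'],2),r['pixel'],at_z(n,r['pixel'],.03 if n=='side' else .05)[:2])
        M[n]=m
    for s in [[n] for n in M]+([list(M)] if len(M)>1 else []):
        v,f=fit({n:M[n] for n in s},box(-.065,.065,-.085,.085,0,.026),q0)
        print(s,np.round(v,4),'dryer',np.round(dry(v[:2]),4),'rel yaw',round(np.degrees(v[2])-YAW,2),round(f,3))
    return v
E
python3 - <<'E'
from tr import *
show(ctrl.get_obs()); tray([.4988,.0229,-.082])
E
```

```text
t 11.3 tcp [0.3497 0.0743 0.1952] dry [-0.358   0.0071] tooly deg 175.41 xdir [ 0.002  0.003 -1.   ] F [-1.6  0.9 -0. ] op 0.0874 j [ 44. -10. -38.  -0. -62. -49.]
  tin top 0.81 [327.2, 270.9] [ 0.52505088 -0.02332948]
  tin top 0.63 [323.0, 291.3] [ 0.47850227 -0.01468006]
  tin side 0.81 [358.7, 241.0] [ 0.53395386 -0.02190628]
  tin side 0.79 [386.9, 245.2] [ 0.46843988 -0.02062874]
['top'] [ 0.4999  0.0228 -0.0865] dryer [-0.2031 -0.0276] rel yaw 1.34 0.122
['side'] [ 0.4988  0.0227 -0.0795] dryer [-0.2042 -0.0279] rel yaw 1.74 0.267
['top', 'side'] [ 0.4994  0.0229 -0.0827] dryer [-0.2036 -0.0276] rel yaw 1.56 0.391
```

```bash
ls pics
python3 - <<'E'
import cv2,glob
f=sorted(glob.glob('pics/side_*.png'))[-1]; im=cv2.imread(f)
cv2.imwrite('pics/c3.png',cv2.resize(im[190:310,270:430],None,fx=4,fy=4,interpolation=cv2.INTER_CUBIC))
E
python3 go.py d -.206 -.153 .19 0, d -.206 -.153 .01 0, d -.206 -.0945 .01 0
```

```text
b1.png
b1c.png
b1t.png
b2.png
b2c.png
ov_side.png
ov_top.png
s0.png
side0.png
side1.png
side2.png
side_1145.png
top0.png
top1.png
top2.png
top_1130.png
t 11.6 tcp [0.3536 0.0758 0.1959] dry [-0.3544  0.009 ] tooly deg 175.49 xdir [ 0.004  0.003 -1.   ] F [ 0.1  0.1 -0.6] op 0.0876 j [ 44. -10. -38.   0. -62. -49.]
d -.206 -.153 .19 0 -> shift [ 0.0059 -0.1432 -0.1665] turn [1.79 0.19 0.19]
 d -.206 -.153 .01 0 -> shift [ 0.1859 -0.1426 -0.1671] turn [1.79 0.19 0.19]
 d -.206 -.0945 .01 0 -> shift [ 0.1861 -0.1444 -0.1086] turn [1.79 0.19 0.19]
```

View pics/c3.png

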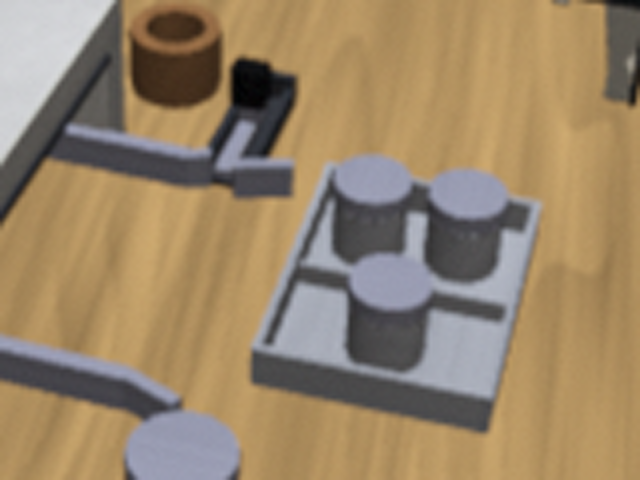

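The crop shows the third tin upright in the empty half, at (385,315), and the bolt drawn back. Next I'll move to the right side of the tray for the sideways slide.

>>> {"op": "drive_tool", "data": {"plan": [[[0,-0.143,-0.167],[1.8,0.2,0.2],1],[[0,-0.143,-0.167],[1.8,0.2,0.2],1],[[0,-0.143,-0.167],[1.8,0.2,0.2],1],[[0,-0.143,-0.167],[1.8,0.2,0.2],1],[[0,-0.143,-0.167],[1.8,0.2,0.2],1],[[0,-0.143,-0.167],[1.8,0.2,0.2],1],[[0,-0.143,-0.167],[1.8,0.2,0.2],1],[[0.04,-0.143,-0.167],[1.8,0.2,0.2],1],[[0.08,-0.143,-0.167],[1.8,0.2,0.2],1],[[0.12,-0.143,-0.167],[1.8,0.2,0.2],1],[[0.15,-0.143,-0.167],[1.8,0.2,0.2],1],[[0.175,-0.143,-0.167],[1.8,0.2,0.2],1],[[0.186,-0.143,-0.167],[1.8,0.2,0.2],1],[[0.186,-0.143,-0.167],[1.8,0.2,0.2],1],[[0.186,-0.143,-0.167],[1.8,0.2,0.2],1]]}}

```text
clock: 12.85
tool_pos: [0.4833, -0.1014, 0.0092]
orientation: [115.0, 89.8, -161.3]
force: [-0.3, 0.2, 0.0]
opening: 0.0877
```

```bash
python3 go.py d -.206 -.13 .01 0, d -.206 -.0945 .01 0
```

```text
t 12.85 tcp [ 0.4833 -0.1014  0.0092] dry [-0.2059 -0.1529] tooly deg 173.69 xdir [-0.003 -0.001 -1.   ] F [-0.3  0.2  0. ] op 0.0877 j [ 11.  19. -37.   0. -35. -17.]
d -.206 -.13 .01 0 -> shift [-0.0009  0.0001  0.0229] turn [-0.01 -0.07 -0.14]
 d -.206 -.0945 .01 0 -> shift [-0.0009  0.0001  0.0584] turn [-0.01 -0.07 -0.14]
```

>>> {"op": "drive_tool", "data": {"plan": [[[0,0,0.01],[0,0,0],1],[[0,0,0.018],[0,0,0],1],[[0,0,0.022],[0,0,0],1],[[0,0,0.026],[0,0,0],1],[[0,0,0.03],[0,0,0],1],[[0,0,0.034],[0,0,0],1],[[0,0,0.038],[0,0,0],1],[[0,0,0.042],[0,0,0],1],[[0,0,0.046],[0,0,0],1],[[0,0,0.05],[0,0,0],1],[[0,0,0.054],[0,0,0],1],[[0,0,0.0575],[0,0,0],1],[[0,0,0.0575],[0,0,0],1],[[0,0,0.04],[0,0,0],1],[[0,0,0.02],[0,0,0],1]]}}

```text
clock: 14.1
tool_pos: [0.4861, -0.0809, 0.0094]
orientation: [112.8, 89.9, -163.3]
force: [0.1, 0.9, -0.4]
opening: 0.0876
```

>>> {"op": "drive_tool", "data": {"plan": [[[-0.04,0,-0.01],[0,0,0],1],[[-0.08,0,-0.01],[0,0,0],1],[[-0.12,0,-0.02],[0,0,0],1],[[-0.16,0,-0.04],[0,0,0],1],[[-0.16,0,-0.08],[0,0,0],1],[[-0.16,0,-0.08],[0,0,0],1]]}}

```text
clock: 14.6
tool_pos: [0.4788, -0.1641, 0.1729]
orientation: [-92.4, 89.7, -8.7]
force: [-0.2, 0.3, -0.9]
opening: 0.0876
```

```bash
python3 - <<'E'
from tr import *
show(ctrl.get_obs()); v=tray([.502,.05,-.11])
import glob
im=cv2.imread(sorted(glob.glob('pics/top_*.png'),key=lambda f:int(f[8:-4]))[-1])
cv2.imwrite('pics/c4.png',cv2.resize(im[180:330,230:400],None,fx=4,fy=4,interpolation=cv2.INTER_CUBIC))
E
python3 go.py d -.31 0 .15 90
```

```text
t 14.6 tcp [ 0.4788 -0.1641  0.1729] dry [-0.2035 -0.2157] tooly deg 173.7 xdir [ 0.005 -0.001 -1.   ] F [-0.2  0.3 -0.9] op 0.0876 j [  3.   7. -25.   0. -58. -10.]
no tray top
  tin side 0.74 [382.8, 251.3] [0.47544951 0.0029675 ]
  tin side 0.63 [356.5, 248.8] [0.53480243 0.00696145]
['side'] [ 0.5034  0.0517 -0.1115] dryer [-0.2028  0.0014] rel yaw -0.09 0.223
t 14.85 tcp [ 0.4775 -0.1597  0.169 ] dry [-0.2053 -0.2115] tooly deg 173.85 xdir [-0.002 -0.    -1.   ] F [-0.1  0.4  0.6] op 0.088 j [  4.   7. -25.   0. -58. -10.]
d -.31 0 .15 90 -> shift [0.0191 0.1041 0.2118] turn [-8.985e+01  7.000e-02 -1.100e-01]Traceback (most recent call last):
  File "<stdin>", line 4, in <module>
  File "<stdin>", line 4, in <lambda>
ValueError: invalid literal for int() with base 10: '_1130'
```

```bash
ls -t pics | head -4
python3 - <<'E'
from go import *
import glob,os
f=max(glob.glob('pics/top_*.png'),key=os.path.getmtime); im=cv2.imread(f)
for y in(-.085,.085,-.09,.09):
    p=proj('top',[[*wor([x,y]),.024] for x in(-.27,-.02)]); cv2.line(im,*[tuple(int(v*16) for v in q) for q in p],(0,0,255) if abs(y)>.087 else (0,255,0),1,cv2.LINE_AA,4)
cv2.imwrite('pics/c4.png',cv2.resize(im[180:330,230:400],None,fx=4,fy=4,interpolation=cv2.INTER_CUBIC))
E
```

```text
side_1470.png
top_1460.png
c3.png
side_1145.png
```

View pics/c4.png

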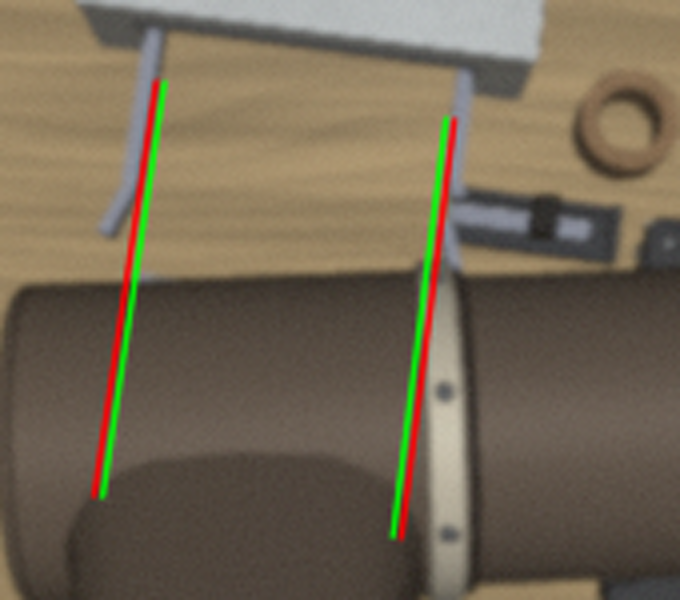

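The red ±90 mm lines lie along the inner rail faces to within about 1 mm. The bolt is clear, with the knob at (545,217) in the crop. The tray is at dryer (-203, +1) mm with its yaw aligned. Next I'll go behind the tray.

```bash
python3 go.py d -.297 0.001 .15 90, d -.297 0.001 .01 90
```

```text
t 14.85 tcp [ 0.4775 -0.1597  0.169 ] dry [-0.2053 -0.2115] tooly deg 173.85 xdir [-0.002 -0.    -1.   ] F [-0.1  0.4  0.6] op 0.088 j [  4.   7. -25.   0. -58. -10.]
d -.297 0.001 .15 90 -> shift [0.0191 0.0911 0.2128] turn [-8.985e+01  7.000e-02 -1.100e-01]
 d -.297 0.001 .01 90 -> shift [0.1591 0.0908 0.2128] turn [-8.985e+01  7.000e-02 -1.100e-01]
```

>>> {"op": "drive_tool", "data": {"plan": [[[0,0.091,0.213],[-89.9,0,0],1],[[0,0.091,0.213],[-89.9,0,0],1],[[0,0.091,0.213],[-89.9,0,0],1],[[0,0.091,0.213],[-89.9,0,0],1],[[0,0.091,0.213],[-89.9,0,0],1],[[0,0.091,0.213],[-89.9,0,0],1],[[0,0.091,0.213],[-89.9,0,0],1],[[0,0.091,0.213],[-89.9,0,0],1],[[0,0.091,0.213],[-89.9,0,0],1],[[0,0.091,0.213],[-89.9,0,0],1],[[0,0.091,0.213],[-89.9,0,0],1],[[0,0.091,0.213],[-89.9,0,0],1],[[0,0.091,0.213],[-89.9,0,0],1],[[0,0.091,0.213],[-89.9,0,0],1],[[0,0.091,0.213],[-89.9,0,0],1],[[0,0.091,0.213],[-89.9,0,0],1]]}}

```text
clock: 16.18
tool_pos: [0.4097, 0.0622, 0.1689]
orientation: [18.1, 89.9, -168.2]
force: [0.1, -0.1, -0.3]
opening: 0.088
```

```bash
python3 go.py d -.297 0.001 .012 90
python3 - <<'E'
from tr import *
tray([.5034,.0517,-.1115])
E
```

```text
t 16.18 tcp [0.4097 0.0622 0.1689] dry [-0.2971  0.0016] tooly deg -96.35 xdir [-0.003 -0.001 -1.   ] F [ 0.1 -0.1 -0.3] op 0.088 j [ 36.  -2. -35.  -0. -57.  48.]
d -.297 0.001 .012 90 -> shift [ 0.1569  0.0005 -0.0004] turn [-0.05  0.14 -0.05]
  tin top 0.68 [310.2, 291.3] [0.47785418 0.01435202]
  tin top 0.52 [315.3, 269.0] [0.52880278 0.00390379]
  tin side 0.63 [357.0, 247.2] [0.53452304 0.00111617]
  tin side 0.56 [383.1, 251.7] [0.47464333 0.00421367]
['top'] [ 0.5047  0.0504 -0.1187] dryer [-0.2013  0.0003] rel yaw -0.5 0.264
['side'] [ 0.5027  0.0505 -0.1153] dryer [-2.033e-01  2.000e-04] rel yaw -0.31 0.245
['top', 'side'] [ 0.5036  0.0502 -0.1135] dryer [-2.024e-01 -1.000e-04] rel yaw -0.2 0.52
```

>>> {"op": "drive_tool", "data": {"plan": [[[0.04,0,0],[0,0,0],1],[[0.08,0,0],[0,0,0],1],[[0.12,0,0],[0,0,0],1],[[0.145,0,0],[0,0,0],1],[[0.157,0,0],[0,0,0],1],[[0.157,0,0],[0,0,0],1],[[0.157,0,-0.008],[0,0,0],1],[[0.157,0,-0.015],[0,0,0],1],[[0.157,0,-0.02],[0,0,0],1],[[0.157,0,-0.025],[0,0,0],1],[[0.157,0,-0.03],[0,0,0],1],[[0.157,0,-0.035],[0,0,0],1],[[0.157,0,-0.04],[0,0,0],1],[[0.157,0,-0.046],[0,0,0],1],[[0.157,0,-0.052],[0,0,0],1],[[0.157,0,-0.058],[0,0,0],1],[[0.157,0,-0.064],[0,0,0],1],[[0.157,0,-0.07],[0,0,0],1],[[0.157,0,-0.076],[0,0,0],1],[[0.157,0,-0.08],[0,0,0],1]]}}

```text
clock: 18.15
tool_pos: [0.4888, 0.0524, 0.0129]
orientation: [10.4, 89.8, -176.0]
force: [-4.5, -0.1, 2.9]
opening: 0.0879
```

```bash
python3 go.py d -.0745 0 .012 90
```

```text
t 18.15 tcp [0.4888 0.0524 0.0129] dry [-0.2173  0.0005] tooly deg -96.36 xdir [-0.003 -0.    -1.   ] F [-4.5 -0.1  2.9] op 0.0879 j [ 29.  18. -37.  -0. -35.  55.]
d -.0745 0 .012 90 -> shift [ 0.0004  0.0004 -0.1428] turn [-0.06  0.17 -0.03]
```

>>> {"op": "drive_tool", "data": {"plan": [[[0,0,-0.005],[0,0,0],1],[[0,0,-0.01],[0,0,0],1],[[0,0,-0.015],[0,0,0],1],[[0,0,-0.02],[0,0,0],1],[[0,0,-0.025],[0,0,0],1],[[0,0,-0.03],[0,0,0],1],[[0,0,-0.035],[0,0,0],1],[[0,0,-0.04],[0,0,0],1],[[0,0,-0.045],[0,0,0],1],[[0,0,-0.05],[0,0,0],1],[[0,0,-0.055],[0,0,0],1],[[0,0,-0.06],[0,0,0],1]]}}

```text
clock: 19.15
tool_pos: [0.5475, 0.0451, 0.0133]
orientation: [14.7, 89.7, -171.7]
force: [-9.9, 0.7, 7.5]
opening: 0.0876
```

>>> {"op": "drive_tool", "data": {"plan": [[[0,0,-0.005],[0,0,0],1],[[0,0,-0.01],[0,0,0],1],[[0,0,-0.015],[0,0,0],1],[[0,0,-0.02],[0,0,0],1],[[0,0,-0.025],[0,0,0],1],[[0,0,-0.03],[0,0,0],1],[[0,0,-0.035],[0,0,0],1],[[0,0,-0.04],[0,0,0],1],[[0,0,-0.045],[0,0,0],1],[[0,0,-0.05],[0,0,0],1],[[0,0,-0.055],[0,0,0],1],[[0,0,-0.06],[0,0,0],1]]}}

```text
clock: 20.15
tool_pos: [0.6064, 0.0379, 0.0135]
orientation: [16.1, 89.6, -170.3]
force: [-8.5, 0.5, 8.3]
opening: 0.0878
```

```bash
python3 go.py d -.0745 0 .012 90
```

```text
t 20.15 tcp [0.6064 0.0379 0.0135] dry [-0.0989 -0.001 ] tooly deg -96.41 xdir [-0.007 -0.001 -1.   ] F [-8.5  0.5  8.3] op 0.0878 j [ 22.  27. -21.  -0. -42.  62.]
d -.0745 0 .012 90 -> shift [ 0.0014 -0.001  -0.0244] turn [-0.11  0.41 -0.12]
```

>>> {"op": "drive_tool", "data": {"plan": [[[0,0,-0.005],[0,0,0],1],[[0,0,-0.009],[0,0,0],1],[[0,0,-0.013],[0,0,0],1],[[0,0,-0.016],[0,0,0],1],[[0,0,-0.019],[0,0,0],1],[[0,0,-0.021],[0,0,0],1],[[0,0,-0.021],[0,0,0],1]]}}

```text
clock: 20.73
tool_pos: [0.6273, 0.0352, 0.0137]
orientation: [17.7, 89.5, -168.7]
force: [-5.1, 0.1, 4.3]
opening: 0.088
```

>>> {"op": "drive_tool", "data": {"plan": [[[0,0,-0.002],[0,0,0],1],[[0,0,-0.004],[0,0,0],1],[[0,0,-0.004],[0,0,0],1]]}}

```text
clock: 20.98
tool_pos: [0.6294, 0.0347, 0.0137]
orientation: [15.0, 89.3, -171.5]
force: [-11.1, 5.0, 8.0]
opening: 0.0875
```

>>> {"op": "drive_tool", "data": {"plan": [[[0,0,-0.003],[0,0,0],1],[[0,0,-0.005],[0,0,0],1],[[0,0,-0.005],[0,0,0],1]]}}

```text
clock: 21.23
tool_pos: [0.6295, 0.0346, 0.0137]
orientation: [11.9, 88.8, -174.6]
force: [-23.9, 10.1, 17.7]
opening: 0.0877
```

```bash
python3 go.py d -.0745 0 .012 90
```

```text
t 21.23 tcp [0.6295 0.0346 0.0137] dry [-0.0756 -0.0017] tooly deg -96.5 xdir [-0.021 -0.002 -1.   ] F [-23.9  10.1  17.7] op 0.0877 j [ 21.  29. -17.  -0. -45.  63.]
d -.0745 0 .012 90 -> shift [ 0.0016 -0.0017 -0.0011] turn [-0.2   1.17 -0.25]
```

The tray has stopped with the force up to 24 N and the fingers at the expected home position. I'll withdraw, shut the fingers and check.

>>> {"op": "drive_tool", "data": {"plan": [[[0,0,0.006],[0,0,0],1],[[0,0,0.012],[0,1.2,0],1],[[-0.03,0,0.012],[0,1.2,0],1],[[-0.07,0,0.012],[0,1.2,0],1],[[-0.11,0,0.012],[0,1.2,0],0.5],[[-0.15,0,0.012],[0,1.2,0],0],[[-0.18,0.1,0.012],[0,1.2,0],0],[[-0.18,0.19,0.005],[0,1.2,0],0],[[-0.18,0.19,0],[0,1.2,0],0],[[-0.18,0.19,0],[0,1.2,0],0],[[-0.18,0.19,0],[0,1.2,0],0],[[-0.18,0.19,0],[0,1.2,0],0]]}}

```text
clock: 22.23
tool_pos: [0.6129, -0.1589, 0.196]
orientation: [130.6, 89.6, -56.1]
force: [0.9, 1.1, 0.3]
opening: 0.0394
```

```bash
python3 go.py d -.075 -.196 .15 90, d -.075 -.196 .038 90
python3 - <<'E'
from go import *
im=snap('side','h5.png')
for z in (.026,):
    p=proj('side',[[*wor([x,y]),z] for x,y in((-.065,-.085),(-.065,.085))]); cv2.line(im,*[tuple(int(v*16) for v in q) for q in p],(0,0,255),1,cv2.LINE_AA,4)
cv2.imwrite('pics/c5.png',cv2.resize(im[180:330,220:420],None,fx=4,fy=4,interpolation=cv2.INTER_CUBIC))
E
```

```text
t 22.23 tcp [ 0.6129 -0.1589  0.196 ] dry [-0.0708 -0.1958] tooly deg -96.71 xdir [ 0.004 -0.006 -1.   ] F [0.9 1.1 0.3] op 0.0394 j [  3.  18.  -8.   0. -64.  80.]
d -.075 -.196 .15 90 -> shift [ 0.046  -0.      0.0044] turn [-0.41 -0.25 -0.3 ]
 d -.075 -.196 .038 90 -> shift [ 0.158  -0.0006  0.0049] turn [-0.41 -0.25 -0.3 ]
```

View pics/c5.png

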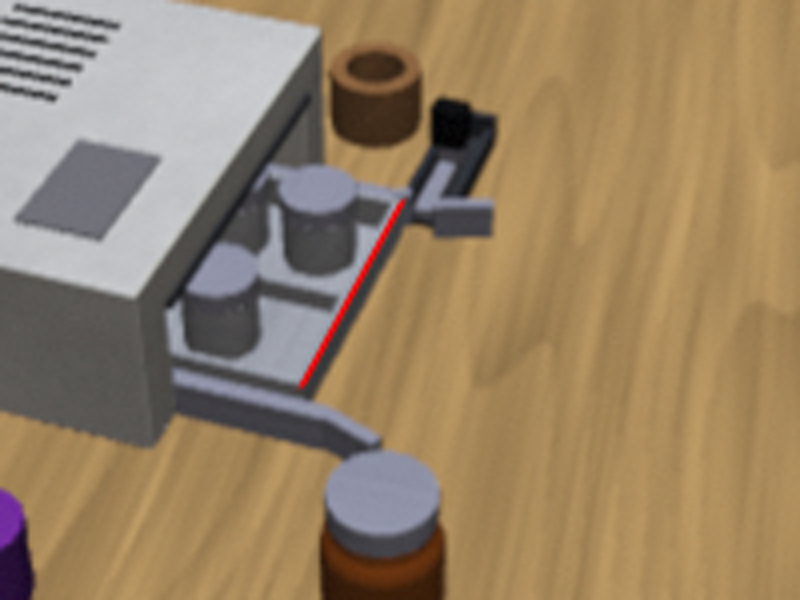

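The tray's near wall lies on the predicted home line, from (300,388) to (405,200), and the tins are standing. Now I'll slide the bolt across.

>>> {"op": "drive_tool", "data": {"plan": [[[0.02,0,0.005],[-0.4,-0.2,-0.3],0],[[0.04,0,0.005],[-0.4,-0.2,-0.3],0],[[0.046,0,0.005],[-0.4,-0.2,-0.3],0],[[0.046,0,0.005],[-0.4,-0.2,-0.3],0],[[0.046,0,0.005],[-0.4,-0.2,-0.3],0],[[0.08,0,0.005],[-0.4,-0.2,-0.3],0],[[0.11,0,0.005],[-0.4,-0.2,-0.3],0],[[0.14,0,0.005],[-0.4,-0.2,-0.3],0],[[0.158,0,0.005],[-0.4,-0.2,-0.3],0],[[0.158,0,0.005],[-0.4,-0.2,-0.3],0],[[0.158,-0.01,0.005],[-0.4,-0.2,-0.3],0],[[0.158,-0.018,0.005],[-0.4,-0.2,-0.3],0],[[0.158,-0.026,0.005],[-0.4,-0.2,-0.3],0],[[0.158,-0.034,0.005],[-0.4,-0.2,-0.3],0],[[0.158,-0.042,0.005],[-0.4,-0.2,-0.3],0],[[0.158,-0.05,0.005],[-0.4,-0.2,-0.3],0],[[0.158,-0.058,0.005],[-0.4,-0.2,-0.3],0],[[0.158,-0.064,0.005],[-0.4,-0.2,-0.3],0],[[0.158,-0.064,0.005],[-0.4,-0.2,-0.3],0]]}}

```text
clock: 23.87
tool_pos: [0.6159, -0.0922, 0.0372]
orientation: [-97.1, 89.9, 76.6]
force: [-0.0, 0.1, -0.6]
opening: 0.0004
```

>>> {"op": "drive_tool", "data": {"plan": [[[0,-0.003,0],[0,0,0],0],[[0,-0.005,0],[0,0,0],0],[[0,-0.005,0],[0,0,0],0]]}}

```text
clock: 24.12
tool_pos: [0.6161, -0.0869, 0.0369]
orientation: [-58.8, 89.9, 115.0]
force: [0.3, 0.7, 0.3]
opening: 0.0008
```

```bash
python3 go.py d -.075 -.120 .038 90
```

```text
t 24.12 tcp [ 0.6161 -0.0869  0.0369] dry [-0.0755 -0.124 ] tooly deg -96.25 xdir [-0.     0.001 -1.   ] F [0.3 0.7 0.3] op 0.0008 j [ 10.  26. -19.  -0. -45.  74.]
d -.075 -.120 .038 90 -> shift [-0.0011 -0.004  -0.0005] turn [0.05 0.03 0.05]
```

>>> {"op": "drive_tool", "data": {"plan": [[[0,-0.003,0],[0,0,0],0],[[0,-0.006,0],[0,0,0],0],[[0,-0.006,0],[0,0,0],0]]}}

```text
clock: 24.37
tool_pos: [0.6167, -0.0813, 0.0368]
orientation: [-4.0, 89.9, 169.8]
force: [0.4, -3.6, 0.5]
opening: 0.0006
```

>>> {"op": "drive_tool", "data": {"plan": [[[0,-0.003,0],[0,0,0],0],[[0,-0.006,0],[0,0,0],0],[[0,-0.006,0],[0,0,0],0]]}}

```text
clock: 24.62
tool_pos: [0.6166, -0.0805, 0.037]
orientation: [65.3, 89.6, -121.0]
force: [3.6, -29.7, -0.8]
opening: 0.0004
```

The stop is reached at 30 N. The two stop contacts together give a bolt travel of about 55 mm for 16 mm half-width fingers. I'll withdraw and check.

>>> {"op": "drive_tool", "data": {"plan": [[[0,0.01,0],[0,0,0],0],[[0,0.02,0],[0,0,0],0],[[-0.04,0.02,0],[0,0,0],0],[[-0.08,0.02,0],[0,0,0],0],[[-0.12,0.02,0],[0,0,0],0],[[-0.16,0.06,0],[0,0,0],0],[[-0.16,0.1,0],[0,0,0],0],[[-0.16,0.14,0.03],[0,0,0],0],[[-0.16,0.18,0.05],[0,0,0],0],[[-0.16,0.18,0.05],[0,0,0],0]]}}

```text
clock: 25.45
tool_pos: [0.5453, -0.2552, 0.1985]
orientation: [61.4, 89.7, -125.0]
force: [0.7, 0.4, -0.6]
opening: 0.0003
```

Run:
```python
from go import *
show(ctrl.get_obs())
im=snap('side','f.png'); cv2.imwrite('pics/fs.png',cv2.resize(im[170:400,180:440],None,fx=2.6,fy=2.6,interpolation=cv2.INTER_CUBIC))
t=snap('top','ft.png'); cv2.imwrite('pics/ftc.png',cv2.resize(t[130:310,180:430],None,fx=3,fy=3,interpolation=cv2.INTER_CUBIC))
for n in('side','top'):
  for k in('bolt_knob','jar','core'):
    for r in ctrl.landmark_of(n,k)[:1]: X=at_z(n,r['pixel'],.058 if k=='bolt_knob' else 0); print(n,k,round(r['confidence'],2),r['pixel'],X[:2],dry(X))
```

```text
t 25.45 tcp [ 0.5453 -0.2552  0.1985] dry [-0.1274 -0.299 ] tooly deg -96.36 xdir [-0.003 -0.005 -1.   ] F [ 0.7  0.4 -0.6] op 0.0003 j [ -6.  15. -11.   0. -64.  90.]
side bolt_knob 0.75 [326.9, 216.9] [ 0.61732381 -0.06103713] [-0.07717749 -0.09809857]
side jar 0.66 [314.2, 336.8] [0.5789536  0.24808775] [-0.14923758  0.20494896]
side core 0.77 [313.8, 209.3] [ 0.67294952 -0.16539524] [-0.01043604 -0.19572241]
top jar 0.82 [216.2, 247.8] [0.57844187 0.24565101] [-0.14947883  0.20247078]
```

View pics/fs.png

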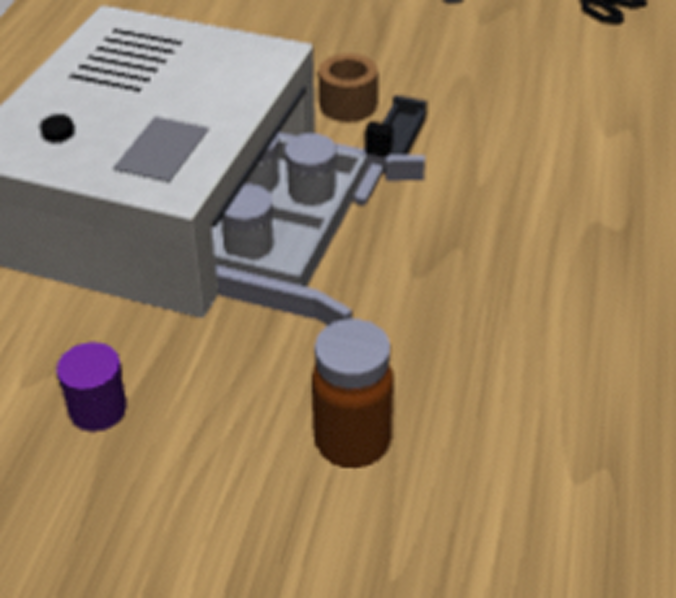

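View pics/ftc.png

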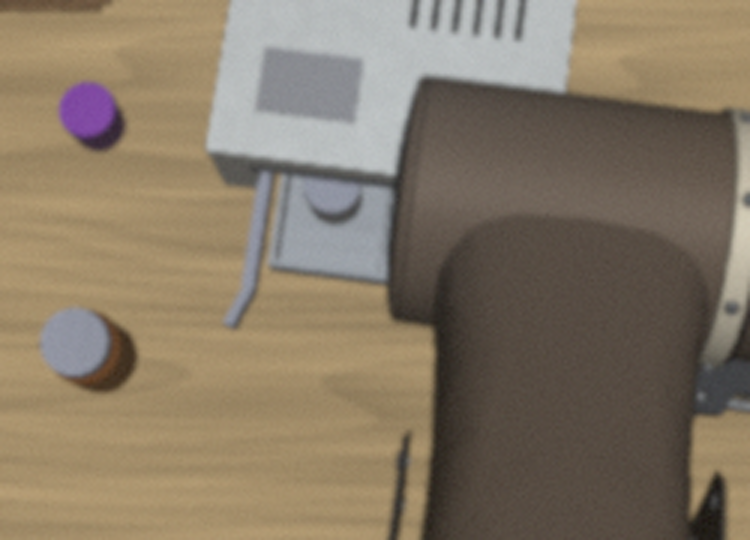

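The side view shows the bolt across behind the tray's near wall, with its tip at (365,183) and the knob at (378,138). The tray is in, the visible tins are upright, and the jar, core and purple tin have not moved. I'll hand in.

```bash
python3 -c "
from plant import ctrl
print(ctrl.close_job())"
```

```text
the job is handed in; nothing more can be done
None
```

The job is done and handed in at about 26 s on the robot's clock; the hand-in gives no verdict.

**What I did**
1. I drew the bolt back until it stopped at 21 N.
2. I stood the grey third tin in the empty half of the tray.
3. I slid the tray about 28 mm sideways to line it up with the channel. I then pushed it in until it stopped, with 24 N along the push (about 31 N in all).
4. I slid the bolt across until it stopped at 30 N.

**Last checks**
- **Tray and tins:** the tray's near wall was on the predicted home line. Two tins are in clear view upright. The third is largely hidden under the dryer's roof; the part that shows looks upright.
- **Bolt:** it stands across behind the tray, with the side camera putting the knob at y = -98 mm against an expected -95. The two stop contacts fit the full 55 mm travel only if the shut fingers are about 16 mm in half-width, a figure I did not measure separately.
- **Other things:** the jar, core and purple tin look undisturbed. I did not recheck the mug and bottle caps, or the scissors beyond the part in view, but the arm never came near them.

**What disagreed**
- With the bolt open, the networks put the knob at about -135 mm (side) and -146 mm (top) against the nominal -150. I relied on the hard stop instead.
- In the last top picture the arm hid the bolt, so the final bolt check rests on the side view and the contact force.

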